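# Tip the carton into the storage tray

## Robot

A 6-joint arm with a two-finger parallel gripper is mounted at the origin on a cart in front of the work surface, level with it; the furniture and walls round the work are solid. World frame = base frame: x ahead of the robot, y to its left, z up, the work surface at z = 0. Lengths are in mm, angles in degrees, forces in N, time in s.
With the tool pointing down it reaches from about 350 to 850 mm from the base axis. Payload 8.1 kg.
Tool frame: the origin (TCP) lies at the very end of the fingers, on their centre line; the grasp point (between the pads) lies 19 mm behind it (r.grip_point_offset is the distance from the TCP to the grasp point, in mm); z points along the fingers, y is the line along which they close (so a half turn about z gives the same grasp; the last joint's range is limited). The gripper opens to 85 mm and grips with 20 to 120 N. Pads are 22 mm wide; open, the fingers measure 114 mm over their backs; the gripper's body (76 mm by 85 mm) begins 54 mm behind the grasp point. The pads swing forward as they close: fully open they stand 13 mm farther back than shut.
Start: joints at [68.159, 7.471, 85.268, -0, 87.261, -4.893], TCP at [174.881, 573.953, 231.292] pointing down, gripper open.
Joint ranges: [-169.43, 169.43], [-51.17, 129.36], [1.28, 143.12], [-76.62, 256.62], [0, 156.53], [-152.29, 152.29]. Speed limits (degrees/s): [136.94, 136.94, 159.86, 180, 180, 180].

## Interface

Orientations are given as [roll, pitch, yaw] about the fixed x, y, z axes, in that order (R = Rz(yaw) Ry(pitch) Rx(roll)).
In Python, from bench import status, eyes, r gives the robot as it stands.
- The arm moves only by the shell command python3 -m handwheel 'ROWS' [FORCE]. ROWS is a JSON object whose one key "series" holds a list that holds one entry, the list of rows, each a list of 7 numbers: the shift along the tool's x, y, z in cm, then the turn, a rotation vector about the tool's x, y, z in rad, then the opening, from 0 (shut) to 1 (fully open). In form: {"series": [[[tx, ty, tz, rx, ry, rz, claw], ...]]}. A call has 1 to 12 rows; each row is the pose to reach, as a shift and turn from the pose commanded when the call began, along the tool's axes at that moment; what a row does not reach only later rows make up. A row lasts 1/8 s, in which the tool goes at most 62.5 mm and 10.7 degrees, less where a joint would pass 70% of its speed; a pose out of reach is approached as far as the arm can. A call with a gripper value outside its range is refused whole. The fingers move at their own pace and stop on an object; FORCE is the grip in N (left out, the last holds). Time passes only in rows, so rows that repeat a pose let the fingers close. It gives the time, the measured TCP pose, the force, the opening and the grip force at its end, in the units of the state.
- status.sense(): the state, without advancing time (a new reading comes with each control period).
- eyes.snapshot(name): name is "scene" or "top" or "wrist"; returns a dict with "img" (480x640x3 uint8, red, green, blue), "mtx" (3x3 intrinsics, pixels), "k1" (the pictures are not rectified: a ray, as slopes to the right and down, at radius r is drawn at 1 + k1 r^2 times it, then the intrinsics apply), "R" (3x3) and "t" (3): a world point X has camera coordinates R X + t. Camera axes: x right, y down, z forward; pixel columns grow to the right and rows downward; lengths in mm; the calibration is good to about 2 mm. A picture is of the moment at which its call begins. There is no depth.
- r.hand_in(): hands the job in; it is judged then, once.
The state is a dict: "time": time; "joint_pos": joint angles; "qd": joint speeds; "joint_efforts": joint torques, N m; "tool_pos": TCP position; "tcp_rot": TCP orientation; "ft_force": force on the tool from outside, world axes, zero at the start; "wrist_torque": the same for the moment, N m; "finger_gap": finger opening in mm; "grip_force": force on a finger pad.
Only numpy, scipy, OpenCV 4.12 (cv2) and the standard library are available. Lean on these libraries where they do the work, as an engineer would, in place of code of your own. Each camera call takes 0.05 s, during which the arm holds its last target. There are 200 camera calls.

## Task

Put the tall carton away lying down in the low wooden tray. First take the tin out of the tray and stand it upright on the round cork mat, wholly on it; then push the carton's top so that it tips over the tray's open front edge onto its back, and push it along the tray until its top end is fully home against the tray's back wall, lying flat between the side walls. Leave the other things on the worktop where they are, and do not knock the tin over.

Things in the scene. Friction and masses are not known exactly. Their poses are not given: they have to be found in the camera images.
- tray: Low light-wood tray, fixed. Origin: on the worktop under the centre of its floor. x points from open front to back wall (roughly to the robot's left), z up. Floor 195 (x) by 164 mm (y), top at z 16 mm; the front (x -97.5 mm) has no wall, only this 16 mm step. Side walls (inner faces at y +-82 mm) and back wall (inner face at x +97.5 mm) are 8 mm thick and reach z 30 mm.
- carton: Closed rigid carton with a green band, 90 mm deep (x), 120 wide (y), 180 tall (z), 0.25 to 0.5 kg; too thick to grasp. Origin: centre of its underside. It stands on the worktop outside the tray's front, 5 to 15 mm from the step, which blocks its bottom edge; its back (+x face) faces the tray, x within 0.05 rad of the tray's x. Lain on its back, its z points along the tray's x.
- carton_top (a point): Centre of the carton's top face, 180 mm above the origin of the carton along its z.
- tin: Food tin, upright cylinder 58 mm across and 72 mm high, 0.18 kg, with a silver ring-edge lid; starts standing on the tray's floor, in its back half. Origin: centre of its underside, z up.
- mat: Round cork mat, 120 mm across and 6 mm thick, fixed on the worktop to the robot's right. Origin: centre of its underside.
- mug: Bystander: white spotted mug, 93 mm high, at the back of the worktop. Origin: underside.
- jar: Bystander: glass jar of white powder with a dark lid, 67 mm across, 110 mm high, at the back. Origin: underside.
- can: Bystander: slim drinks can, 53 mm across, 134 mm high, at the back right. Origin: underside.
- pot: Bystander: flat round cream pot, 90 mm across, 32 mm high, at the back right. Origin: underside.
- spice: Bystander: spice jar with a black lid, 40 mm across, 105 mm high, at the back. Origin: underside.
Things that resemble listed ones, but are neither listed nor needed, are in the scene too. Leave any turquoise look-alike of the tin alone.

How it is judged:
By the outcome, as a careful person would: the job done as asked, in the order asked, and still so for the second after the job is handed in, with the robot touching nothing.
It also fails if it takes over 70 s, if anything falls off the work surface, if the arm or the gripper's body presses on something with over 40 N, if the wrist force passes 120 N, or if a joint passes its speed limit or range.

## Working session

There is one attempt and no reset: what is moved stays moved. The work goes in short steps, Python scripts to look and compute and a shell command to move; the robot and the scene stay as the last step left them, time stands still between calls to the robot, and variables do not carry over. Pictures are saved under pics/ and viewed, at most 10 in all, crops included, and the job is handed in when it is done.

```bash
ls; mkdir -p pics
cat > h.py <<'E'
import numpy as np, cv2
from bench import status, eyes, r
def snap(n,f=None):
    s=eyes.snapshot(n)
    if f: cv2.imwrite('pics/'+f,cv2.cvtColor(np.asarray(s['img']),cv2.COLOR_RGB2BGR))
    return s
def ray(s,u,v):
    K=np.array(s['mtx']);x=(u-K[0,2])/K[0,0];y=(v-K[1,2])/K[1,1]
    rd=np.hypot(x,y);q=rd
    for _ in range(30): q=rd/(1+s['k1']*q*q)
    f=q/rd if rd>0 else 1
    R=np.array(s['R']);t=np.array(s['t']).ravel()
    return -R.T@t, R.T@np.array([x*f,y*f,1])
def onz(s,u,v,z):
    c,d=ray(s,u,v);return c+d*(z-c[2])/d[2]
def proj(s,X):
    p=np.array(s['R'])@np.array(X,float)+np.array(s['t']).ravel()
    a=p[:2]/p[2];a=a*(1+s['k1']*(a@a));K=np.array(s['mtx'])
    return K[0,0]*a[0]+K[0,2],K[1,1]*a[1]+K[1,2]
E
python3 - <<'E'
from h import *
a=snap('scene','s0.png');b=snap('top','t0.png')
for s in(a,b):print(ray(s,320,240),s['k1'])
print(status.sense())
E
```

```text
pics
(array([ 7.30577100e-01, -5.77341748e+02,  8.81389146e+02]), array([ 0.53742075,  0.50895183, -0.67248844])) 0.031225104490459284
(array([   3.9416525 ,  163.83885616, 1375.08645417]), array([ 0.43616665, -0.13563691, -0.88997075])) -0.11634816329848888
{'time': 0.1, 'joint_pos': array([ 6.81589825e+01,  7.50871067e+00,  8.53225497e+01,  2.27838903e-03,
        8.72623613e+01, -4.89366382e+00]), 'qd': array([-0.02824843, -0.22419089, -0.16802241,  0.07681594,  0.06057354,
        0.05003485]), 'joint_efforts': array([ 8.73006265e-04, -5.70952392e+01, -5.01941800e+01, -1.37634902e-04,
        8.13972816e-03,  1.34597724e-05]), 'tool_pos': array([174.68356885, 573.49630236, 230.3756186 ]), 'tcp_rot': array([-1.79906914e+02, -1.02538707e-02,  1.63052527e+02]), 'ft_force': array([-0.4471578 ,  0.19793302, -0.11560907]), 'wrist_torque': array([-0.04089776, -0.09239379,  0.00023686]), 'grip_force': 0.0, 'finger_gap': 85.0980799697981}
```

View pics/s0.png

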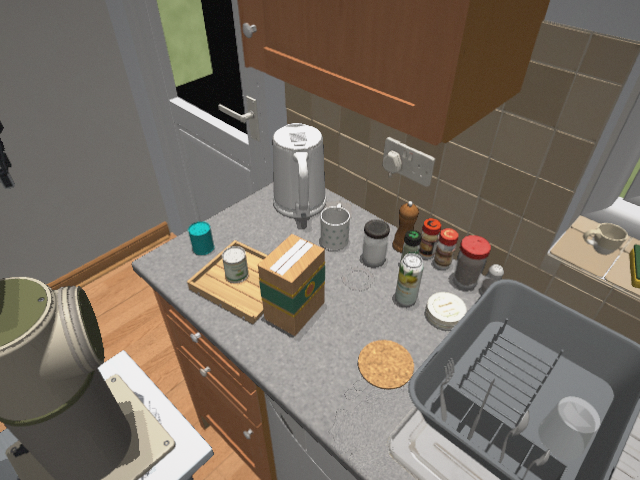

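View pics/t0.png

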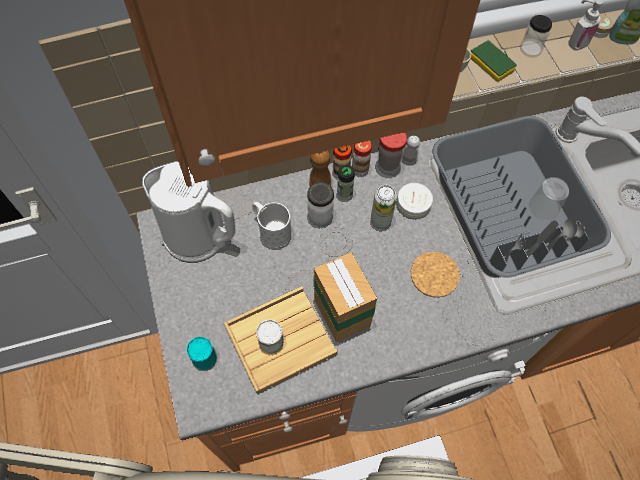

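The tin could be confused with two things. The white-and-silver tin with a ring-edge lid stands in the tray (top 270,333; scene 235,263). The turquoise look-alike is outside it (top 201,352; scene 201,238). By description I choose the tin in the tray, and I'll check it in one close crop. The carton is at top (345,295), the mat at (435,273).

Run:
```python
from h import *
b=cv2.imread('pics/t0.png')
cv2.imwrite('pics/c0.png',cv2.resize(b[250:400,190:390],None,fx=4,fy=4,interpolation=cv2.INTER_CUBIC))
s=snap('top');s2=snap('scene')
for n,s,roi in(('top',s,(405,245,470,305)),('scene',s2,(350,335,420,392))):
    im=cv2.cvtColor(np.asarray(s['img']),cv2.COLOR_RGB2HSV)
    x0,y0,x1,y1=roi
    m=cv2.inRange(im[y0:y1,x0:x1],(5,90,60),(25,255,255))
    c=max(cv2.findContours(m,0,1)[0],key=cv2.contourArea)
    P=np.array([onz(s,u+x0,v+y0,6)[:2] for u,v in c[:,0]],np.float32)
    print(n,'mat',cv2.minEnclosingCircle(P))
```

```text
top mat ((509.6315612792969, -285.5501403808594), 60.18058395385742)
scene mat ((511.9933166503906, -285.66552734375), 60.13611602783203)
```

View pics/c0.png

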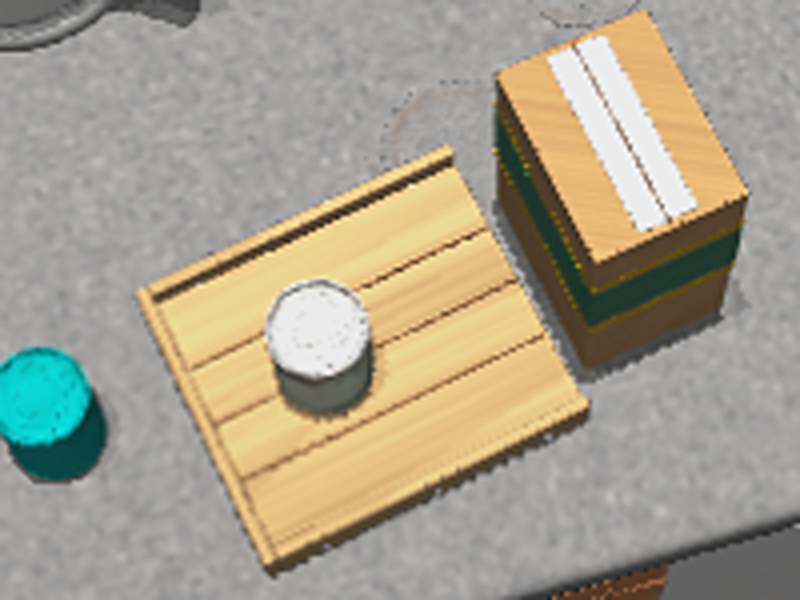

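The crop shows the tin, a white tin with a silver ring lid in the tray, centred at about top (269,332). The turquoise one is outside the tray. Tray wall corners and the carton's top corners are also readable.

Run:
```python
from h import *
s=snap('top');np.set_printoptions(precision=1,suppress=True)
f=lambda u,v,z:onz(s,190+u/4-.4,250+v/4-.4,z)[:2]
T=[f(*p,30) for p in((137,292),(268,566),(588,402),(450,147))]
print('tray',T,[np.linalg.norm(T[i]-T[(i+1)%4]) for i in range(4)])
bk=(T[0]+T[1])/2;fr=(T[2]+T[3])/2
for e in (bk-fr,(T[0]-T[1])):print(np.degrees(np.arctan2(e[1],e[0])))
c=(bk+fr)/2;d=(bk-fr)/np.linalg.norm(bk-fr);print('tray origin',c-4*d,d)
C=[f(*p,180) for p in((497,75),(594,264),(747,193),(646,11))]
print('carton',C,[np.linalg.norm(C[i]-C[(i+1)%4]) for i in range(4)],'ctr',np.mean(C,0))
for e in (C[0]-C[3],C[1]-C[2],C[0]-C[1],C[3]-C[2]):print(np.degrees(np.arctan2(e[1],e[0])))
n=np.mean(C,0);print('carton in tray', (n-(c-4*d))@d,(n-(c-4*d))@np.array([-d[1],d[0]]))
for s in(s,snap('scene')):
    im=cv2.cvtColor(np.asarray(s['img']),cv2.COLOR_RGB2HSV)
    u,v=proj(s,[*(f(317,330,88)),88]) if 0 else (269,332)
    if s['t'][0]!=0 and len(np.argwhere(im))==0: pass
print('tin',f(318,329,88), 'foot',f(326,382,16))
s2=snap('scene')
print('scene tin lid',onz(s2,235,256,88))
print('scene bottom carton corner',onz(s2,293,330,0),onz(s2,266,308,0))
print('cab bottom')
```

```text
tray [array([521.1, 231.8]), array([345.8, 198.2]), array([386.1,   2.4]), array([557.6,  34.2])] [np.float64(178.51600041062306), np.float64(199.9529914099508), np.float64(174.41893589318158), np.float64(200.9198774974482)]
101.03840111833894
10.85313360249446
tray origin [453.4 112.7] [-0.2  1. ]
carton [array([528.6,  13.5]), array([412.6,  -4.2]), array([427.4, -91.9]), array([542.2, -73.8])] [np.float64(117.35376931831446), np.float64(88.9402661650822), np.float64(116.19992734472075), np.float64(88.35732997772911)] ctr [477.7 -39.1]
98.86988429948943
99.61289217407005
8.679198511007412
8.961051800255264
carton in tray -153.70270318402038 5.21422749046436
tin [359.4 -93.7] foot [371.2 -79.4]
scene tin lid [453.1 132.1  88. ]
scene bottom carton corner [440.  -76.1   0. ] [440.9  17.3   0. ]
cab bottom
```

```bash
cat >> h.py <<'E'
from scipy.spatial.transform import Rotation as Ro
def rows(pos,rpy):
    "shift cm / rotvec from present pose to target, in tool axes"
    st=status.sense();R0=Ro.from_euler('xyz',st['tcp_rot'],degrees=True)
    t=R0.inv().apply(np.array(pos,float)-st['tool_pos'])/10
    w=(R0.inv()*Ro.from_euler('xyz',rpy,degrees=True)).as_rotvec()
    return np.round(t,2),np.round(w,3)
O=np.array([453.4,112.7]);d=np.array([-.1913,.9815]);e=np.array([-d[1],d[0]])
def tr(x,y): return O+x*d+y*e
def inv(p): p=np.array(p[:2])-O; return p@d,p@e
E
python3 - <<'E'
from h import *
np.set_printoptions(precision=1,suppress=True)
for n,(x0,y0,x1,y1) in(('top',(250,312,292,355)),('scene',(220,245,252,265))):
    s=snap(n);im=cv2.cvtColor(np.asarray(s['img']),cv2.COLOR_RGB2HSV)
    m=cv2.inRange(im[y0:y1,x0:x1],(0,0,165),(180,60,255))
    c=max(cv2.findContours(m,0,1)[0],key=cv2.contourArea)
    P=np.array([onz(s,u+x0,v+y0,88)[:2] for u,v in c[:,0]],np.float32)
    q,rad=cv2.minEnclosingCircle(P);print(n,q,rad,inv(q))
s=snap('top');print('px ctr',onz(s,269.1,331.9,88))
print(rows([453,125,250],[180,0,101]))
E
```

```text
top (451.820068359375, 139.17465209960938) 28.489055633544922 (np.float64(26.287111958618155), np.float64(-3.5138980413818577))
scene (454.4176330566406, 140.09715270996094) 28.25090980529785 (np.float64(26.6956321810913), np.float64(-6.239882158508323))
px ctr [450.2 138.4  88. ]
(array([-39.7, -34.8,  -1.9]), array([-0. ,  0. ,  1.1]))
```

```bash
python3 -m handwheel '{"series": [[[-4,-3.3,0.3,0,0,0.1,1],[-8,-6.8,0.5,0,0,0.25,1],[-12,-10.2,1,0,0,0.4,1],[-16,-13.6,1,0,0,0.55,1],[-20,-17,1.5,0,0,0.7,1],[-24,-20.4,2,0,0,0.82,1],[-28,-23.8,2,0,0,0.93,1],[-32,-27.2,2.5,0,0,1.0,1],[-35.5,-30.2,3,0,0,1.05,1],[-38,-32.3,3,0,0,1.08,1],[-39.3,-33.4,3,0,0,1.083,1],[-39.3,-33.4,3,0,0,1.083,1]]]}' 40; python3 -c "
from h import *
print(rows([453,139.6,120],[180,0,101]),rows([453,139.6,40],[180,0,101]))"
```

```text
time: 2.0
tool_pos: [453.7, 139.6, 201.4]
tcp_rot: [180.0, -0.0, 100.9]
ft_force: [0.3, 0.7, 0.9]
finger_gap: 85.6
grip_force: 0.0
(array([ 0.01, -0.07,  8.14]), array([ 0.   , -0.   , -0.001])) (array([ 1.000e-02, -7.000e-02,  1.614e+01]), array([ 0.   , -0.   , -0.001]))
```

```bash
python3 -m handwheel '{"series": [[[0,-0.07,4,0,0,0,1],[0,-0.07,8,0,0,0,1],[0,-0.07,11,0,0,0,1],[0,-0.07,13,0,0,0,1],[0,-0.07,14.8,0,0,0,1],[0,-0.07,15.8,0,0,0,1],[0,-0.07,16,0,0,0,1],[0,-0.07,16,0,0,0,0],[0,-0.07,16,0,0,0,0],[0,-0.07,16,0,0,0,0],[0,-0.07,16,0,0,0,0],[0,-0.07,16,0,0,0,0]]]}' 40
```

```text
time: 3.5
tool_pos: [453.7, 140.0, 42.4]
tcp_rot: [179.9, -0.0, 101.0]
ft_force: [-0.8, 1.0, 6.5]
finger_gap: 56.6
grip_force: 43.1
```

```bash
python3 -m handwheel '{"series": [[[0,0,-1.5,0,0,0,0],[0,0,-4.5,0,0,0,0],[0,0,-9,0,0,0,0],[0,0,-14,0,0,0,0],[0,0,-18.5,0,0,0,0],[-1,0,-21,0,0,0,0],[-4,-0.2,-21.5,0,0,0,0],[-8,-0.5,-21.5,0,0,0,0],[-12.5,-0.7,-21.5,0,0,0,0],[-17,-1,-21.5,0,0,0,0],[-21.5,-1.2,-21.5,0,0,0,0],[-26,-1.5,-21.5,0,0,0,0]]]}' 40
python3 -m handwheel '{"series": [[[-4.5,-0.3,0,0,0,0,0],[-9,-0.5,0,0,0,0,0],[-12.5,-0.7,0,0,0,0,0],[-15,-0.9,0,0,0,0,0],[-16.5,-1,0,0,0,0,0],[-16.9,-1,0,0,0,0,0],[-16.9,-1,0,0,0,0,0]]]}' 40
python3 -c "
from h import *
print(rows([511,-285.6,33],[180,0,101]),status.sense()['tool_pos']); snap('scene','s1.png')"
```

```text
time: 5.0
tool_pos: [487.4, -119.8, 257.0]
tcp_rot: [180.0, 0.0, 101.0]
ft_force: [1.4, 0.9, -2.1]
finger_gap: 56.6
grip_force: 43.1
time: 5.88
tool_pos: [510.1, -285.6, 256.4]
tcp_rot: [-180.0, -0.0, 101.0]
ft_force: [-0.1, -0.2, -1.8]
finger_gap: 56.8
grip_force: 43.1
(array([-0.03,  0.09, 22.34]), array([-0., -0.,  0.])) [ 510.10481741 -285.56875658  256.38031524]
```

View pics/s1.png

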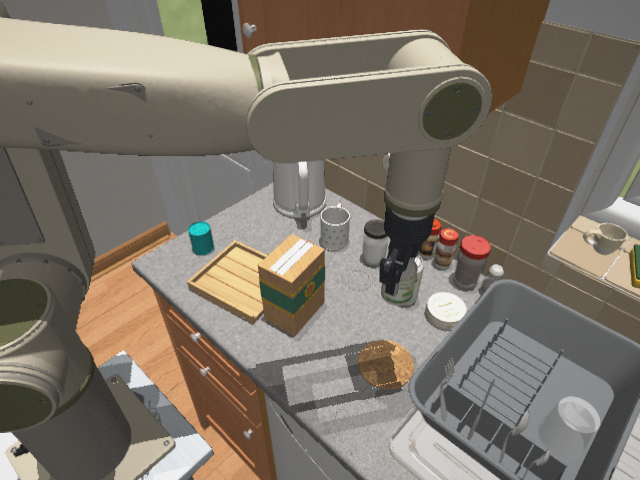

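The tin is held upright above the mat, roughly at (400,280), with the mat at (386,363). The carton is untouched.

```bash
python3 -m handwheel '{"series": [[[0,0.09,4,0,0,0,0],[0,0.09,9,0,0,0,0],[0,0.09,14,0,0,0,0],[0,0.09,18,0,0,0,0],[0,0.09,20.5,0,0,0,0],[0,0.09,21.7,0,0,0,0],[0,0.09,22.1,0,0,0,0],[0,0.09,22.2,0,0,0,0]]]}' 40
```

```text
time: 6.92
tool_pos: [511.8, -286.2, 35.5]
tcp_rot: [179.9, 0.1, 101.0]
ft_force: [-0.6, 1.0, -1.6]
finger_gap: 56.4
grip_force: 43.1
```

```bash
python3 -m handwheel '{"series": [[[0,0,0.1,0,0,0,0],[0,0,0.18,0,0,0,0],[0,0,0.18,0,0,0,0]]]}' 40
```

```text
time: 7.3
tool_pos: [511.1, -286.1, 32.8]
tcp_rot: [180.0, 0.0, 101.0]
ft_force: [-0.0, 0.6, -1.8]
finger_gap: 56.2
grip_force: 43.1
```

```bash
python3 -m handwheel '{"series": [[[0,0,0.07,0,0,0,0],[0,0,0.12,0,0,0,0],[0,0,0.12,0,0,0,0]]]}' 40
```

```text
time: 7.68
tool_pos: [511.2, -286.2, 32.4]
tcp_rot: [180.0, 0.0, 101.0]
ft_force: [-5.2, 2.8, 7.9]
finger_gap: 56.4
grip_force: 43.9
```

```bash
python3 -m handwheel '{"series": [[[0,0,-0.05,0,0,0,0],[0,0,-0.05,0,0,0,0.75],[0,0,-0.05,0,0,0,0.9],[0,0,-0.05,0,0,0,1],[0,0,-0.05,0,0,0,1],[0,0,-1,0,0,0,1],[0,0,-4,0,0,0,1],[0,0,-9,0,0,0,1],[0,0,-14,0,0,0,1],[0,0,-18,0,0,0,1],[0,0,-20,0,0,0,1],[0,0,-20,0,0,0,0]]]}' 40
python3 - <<'E'
from h import *
s=snap('top');im=np.asarray(s['img'])
cv2.imwrite('pics/t1.png',cv2.resize(cv2.cvtColor(im[190:370,300:500],cv2.COLOR_RGB2BGR),None,fx=3,fy=3))
x,y=tr(-199,5);print(x,y,rows([*tr(-245,5.5),232],[180,0,101]),rows([*tr(-245,5.5),150],[180,0,101]))
E
```

```text
time: 9.18
tool_pos: [511.7, -286.5, 232.9]
tcp_rot: [179.9, 0.1, 101.0]
ft_force: [-0.4, -0.7, -0.4]
finger_gap: 69.9
grip_force: 0.0
486.56119999999993 -83.575 (array([15.72,  1.43, -0.13]), array([-0., -0.,  0.])) (array([15.72,  1.43,  8.07]), array([-0., -0.,  0.]))
```

View pics/t1.png

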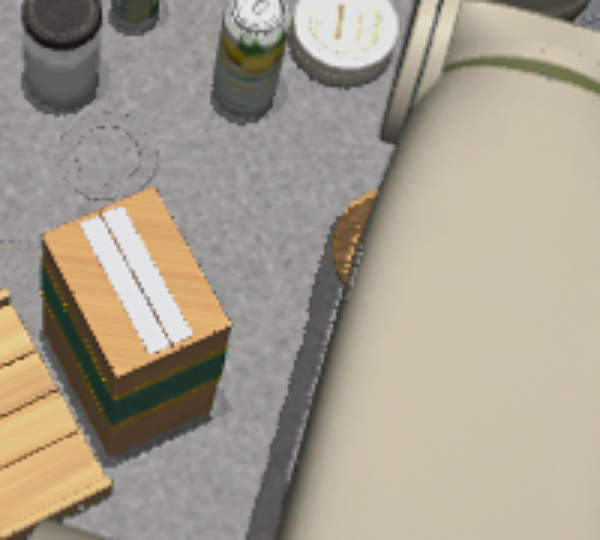

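```bash
python3 -m handwheel '{"series": [[[3,0.3,0,0,0,0,0],[7,0.6,0,0,0,0,0],[11,1,1,0,0,0,0],[14,1.3,3.5,0,0,0,0],[15.4,1.4,6,0,0,0,0],[15.7,1.4,7.6,0,0,0,0],[15.7,1.4,7.8,0,0,0,0],[15.7,1.4,7.8,0,0,0,0]]]}' 40
python3 - <<'E'
from h import *
s=snap('top','t2.png');p=status.sense()['tool_pos'];print(inv(p),p)
s2=snap('scene');im=np.asarray(s2['img'])
a=np.asarray(s['img'])[200:380,280:500];b=im[220:400,250:470]
cv2.imwrite('pics/c2.png',cv2.cvtColor(cv2.resize(np.vstack([a,b]),None,fx=1.66,fy=1.66),cv2.COLOR_RGB2BGR))
E
```

```text
time: 10.22
tool_pos: [494.9, -129.9, 153.4]
tcp_rot: [-180.0, 0.0, 101.0]
ft_force: [-0.7, -0.1, -0.6]
finger_gap: 0.1
grip_force: 0.0
(np.float64(-246.24966469503897), np.float64(5.348802347372057)) [ 495.2603092  -130.03233576  154.04620511]
```

View pics/c2.png

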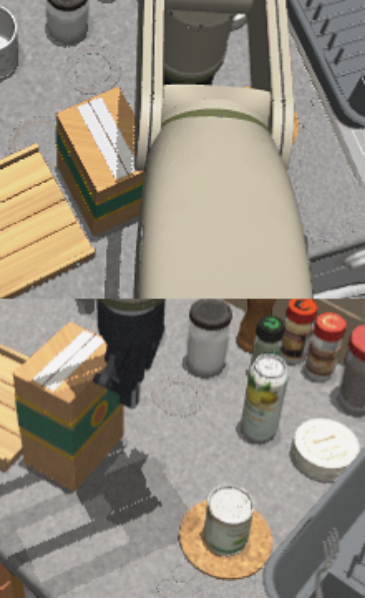

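The lower half (scene view) shows the tin upright at the centre of the mat. The gripper is behind the carton's front face, near its top.

```bash
python3 -m handwheel '{"series": [[[1.5,0,0,0,0,0,0],[2.8,0,0,0,0,0,0],[3.5,0,0,0,0,0,0],[4.2,0,0,0,0,0,0],[4.9,0,0,0,0,0,0],[5.6,0,0,0,0,0,0],[6.3,0,0,0,0,0,0],[7,0,0,0,0,0,0],[7.7,0,0,0,0,0,0],[8.4,0,0,0,0,0,0],[9,0,0,0,0,0,0]]]}' 40
python3 - <<'E'
from h import *
s2=snap('scene');im=np.asarray(s2['img'])
cv2.imwrite('pics/c3.png',cv2.cvtColor(cv2.resize(im[200:400,170:440],None,fx=2,fy=2),cv2.COLOR_RGB2BGR))
E
```

```text
time: 11.7
tool_pos: [477.4, -40.3, 153.2]
tcp_rot: [-180.0, -0.0, 101.0]
ft_force: [0.7, -0.8, 0.4]
finger_gap: 0.3
grip_force: 0.2
```

View pics/c3.png

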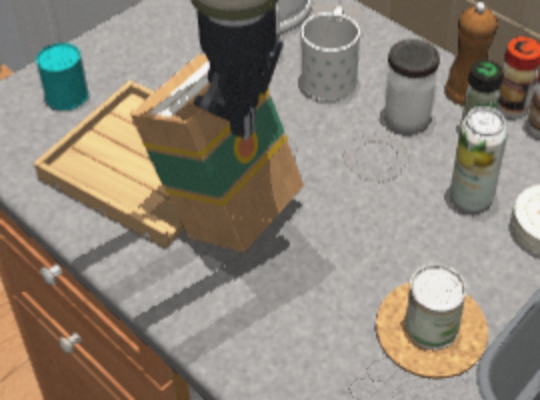

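The carton is tipping over the step as intended, at about (215,160) in the crop. I'll keep pushing slowly.

```bash
python3 -m handwheel '{"series": [[[0.5,0,0,0,0,0,0],[1,0,0,0,0,0,0],[1.5,0,0,0,0,0,0],[2,0,0,0,0,0,0],[2.5,0,0,0,0,0,0],[3,0,0,0,0,0,0],[3.5,0,0,0,0,0,0],[4,0,0,0,0,0,0],[4.5,0,0,0,0,0,0],[5,0,0,0,0,0,0],[5.5,0,0,0,0,0,0],[6,0,0,0,0,0,0]]]}' 40
python3 -m handwheel '{"series": [[[0,0,0,0,0,0,0],[-1,0,-1,0,0,0,0],[-4,0,-3,0,0,0,0],[-8,0,-5,0,0,0,0],[-13,0,-5,0,0,0,0],[-17,0,-5,0,0,0,0],[-18,0,-5,0,0,0,0]]]}' 40
python3 - <<'E'
from h import *
s=snap('top','t4.png');s2=snap('scene','s4.png');print(inv(status.sense()['tool_pos']))
a=np.asarray(s['img'])[210:400,200:400];b=np.asarray(s2['img'])[200:390,150:350]
cv2.imwrite('pics/c4.png',cv2.cvtColor(cv2.resize(np.vstack([a,b]),None,fx=1.57,fy=1.57),cv2.COLOR_RGB2BGR))
cv2.imwrite('pics/c4.png',cv2.cvtColor(cv2.resize(np.hstack([a,b]),None,fx=2,fy=2,interpolation=cv2.INTER_CUBIC),cv2.COLOR_RGB2BGR))
E
```

```text
time: 13.25
tool_pos: [466.1, 18.4, 153.3]
tcp_rot: [-180.0, 0.0, 101.0]
ft_force: [-0.6, -0.7, -0.4]
finger_gap: -0.3
grip_force: 0.0
time: 14.12
tool_pos: [500.6, -161.7, 204.0]
tcp_rot: [180.0, 0.1, 100.8]
ft_force: [-0.2, 0.6, 0.2]
finger_gap: -0.4
grip_force: 0.0
(np.float64(-276.50997152176024), np.float64(5.979525961760729))
```

View pics/c4.png

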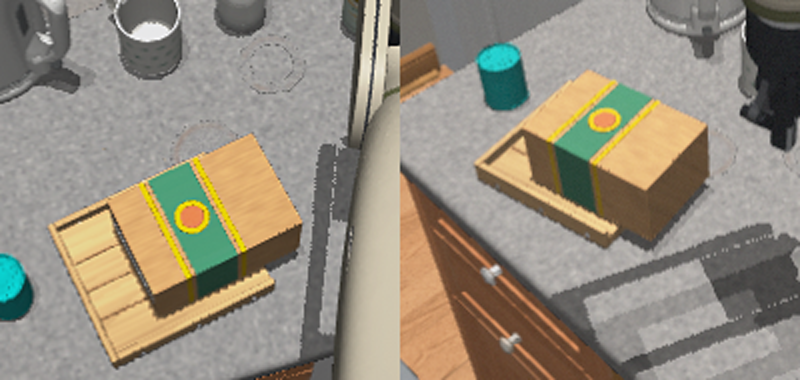

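The carton lies on its back in the tray. Its upper-face corners in the crop are about (112,204), (155,293), (300,226) and (253,135). It sticks out at the front.

Run:
```python
from h import *
np.set_printoptions(precision=1,suppress=True)
s=snap('top')
C=[onz(s,200+u/2-.2,210+v/2-.2,106)[:2] for u,v in((112,204),(155,293),(300,226),(253,135))]
print([np.round(inv(c),1) for c in C],[np.linalg.norm(C[i]-C[(i+1)%4]) for i in range(4)])
for k in (C[0]-C[3],C[1]-C[2]):print(np.degrees(np.arctan2(k[1],k[0])))
m=np.mean(C,0);print(inv(m))
print([ (z,rows([*tr(x,y),z],[180,0,101])) for x,y,z in((-200,0,200),(-200,0,60))])
```

```text
[array([ 33.3, -50.7]), array([35.5, 61.1]), array([-136.6,   65.8]), array([-141.7,  -52.6])] [np.float64(111.78028373513988), np.float64(172.14000282979205), np.float64(118.49878648866459), np.float64(175.04291346078966)]
101.66339283727059
99.46733198553049
(np.float64(-52.38664595703038), np.float64(5.914792888323517))
[(200, (array([7.5, 0.6, 0.3]), array([-0., -0., -0.]))), (60, (array([ 7.5,  0.6, 14.3]), array([-0., -0., -0.])))]
```

```bash
python3 -m handwheel '{"series": [[[2,0,2,0,0,0,0],[4.5,0,5,0,0,0,0],[6.5,0,9,0,0,0,0],[6.5,0,12.5,0,0,0,0],[6.5,0,15,0,0,0,0],[6.5,0,15.8,0,0,0,0],[6.5,0,15.8,0,0,0,0]]]}' 40
python3 -m handwheel '{"series": [[[1.2,0,0,0,0,0,0],[2.4,0,0,0,0,0,0],[3.6,0,0,0,0,0,0],[4.6,0,0,0,0,0,0],[5.4,0,0,0,0,0,0],[6.2,0,0,0,0,0,0],[7,0,0,0,0,0,0],[7.8,0,0,0,0,0,0],[8.6,0,0,0,0,0,0],[9.4,0,0,0,0,0,0],[10.1,0,0,0,0,0,0],[10.1,0,0,0,0,0,0]]]}' 40
python3 -c "
from h import *
print(inv(status.sense()['tool_pos']))"
```

```text
time: 15.15
tool_pos: [488.0, -94.1, 45.5]
tcp_rot: [-180.0, -0.0, 101.1]
ft_force: [-0.5, -0.1, 0.2]
finger_gap: 0.0
grip_force: 0.0
time: 16.65
tool_pos: [468.5, 5.1, 45.2]
tcp_rot: [-180.0, -0.0, 101.0]
ft_force: [0.8, -1.2, 0.6]
finger_gap: -0.1
grip_force: 0.0
(np.float64(-108.54274217761804), np.float64(5.738110691302554))
```

```bash
python3 -m handwheel '{"series": [[[0.4,0,0,0,0,0,0],[0.7,0,0,0,0,0,0],[1,0,0,0,0,0,0],[1.15,0,0,0,0,0,0],[1.3,0,0,0,0,0,0],[1.3,0,0,0,0,0,0]]]}' 40
python3 -m handwheel '{"series": [[[0.1,0,0,0,0,0,0],[0.2,0,0,0,0,0,0],[0.2,0,0,0,0,0,0]]]}' 40
python3 -c "
from h import *
print(inv(status.sense()['tool_pos']))"
```

```text
time: 17.4
tool_pos: [466.3, 17.3, 45.3]
tcp_rot: [-180.0, -0.0, 101.0]
ft_force: [0.5, 1.0, -0.1]
finger_gap: 0.1
grip_force: 0.0
time: 17.77
tool_pos: [466.0, 18.6, 45.3]
tcp_rot: [-180.0, 0.0, 101.0]
ft_force: [-0.5, -4.8, 1.3]
finger_gap: -0.3
grip_force: 0.0
(np.float64(-94.76603152109267), np.float64(5.68330141888689))
```

Force is starting to rise, so I'll press a little further until it's clearly seated.

```bash
python3 -m handwheel '{"series": [[[0.1,0,0,0,0,0,0],[0.15,0,0,0,0,0,0],[0.15,0,0,0,0,0,0]]]}' 40
python3 -m handwheel '{"series": [[[0.1,0,0,0,0,0,0],[0.1,0,0,0,0,0,0]]]}' 40
python3 -c "
from h import *
print(inv(status.sense()['tool_pos']))"
```

```text
time: 18.15
tool_pos: [466.0, 18.7, 45.8]
tcp_rot: [-180.0, 0.2, 101.0]
ft_force: [-0.6, -13.5, 2.8]
finger_gap: -0.2
grip_force: 0.0
time: 18.4
tool_pos: [466.3, 19.1, 46.2]
tcp_rot: [180.0, 0.2, 101.0]
ft_force: [-0.1, -15.8, 4.7]
finger_gap: 0.4
grip_force: 0.0
(np.float64(-94.36394984088535), np.float64(5.234967645022294))
```

```bash
python3 -m handwheel '{"series": [[[-0.3,0,0,0,0,0,0],[-1,0,0,0,0,0,0],[-3,0,0,0,0,0,0],[-6,0,-2,0,0,0,0],[-9,0,-6,0,0,0,0],[-12,0,-11,0,0,0,0],[-14,0,-16,0,0,0,0],[-15,0,-18,0,0,0,0],[-15,0,-18,0,0,0,0]]]}' 40
python3 - <<'E'
from h import *
s=snap('top');s2=snap('scene')
a=np.asarray(s['img'])[210:400,200:400];b=np.asarray(s2['img'])[210:400,170:430]
cv2.imwrite('pics/c5.png',cv2.cvtColor(cv2.resize(np.hstack([a,b]),None,fx=1.7,fy=1.7,interpolation=cv2.INTER_CUBIC),cv2.COLOR_RGB2BGR))
E
```

```text
time: 19.52
tool_pos: [495.3, -126.6, 227.2]
tcp_rot: [179.8, 0.1, 101.0]
ft_force: [-1.2, 0.1, -0.6]
finger_gap: -0.3
grip_force: 0.0
```

View pics/c5.png

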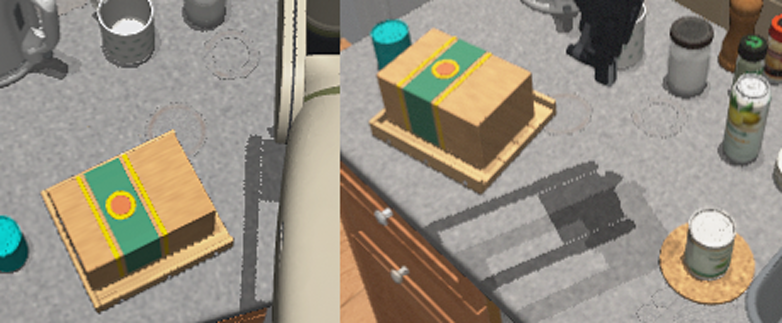

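The carton lies flat inside the tray against the back wall, and the tin is upright on the mat at crop (710,245). One numeric check, then hand in.

Run:
```python
from h import *
s=snap('top')
print([np.round(inv(onz(s,200+u/1.7-.2,210+v/1.7-.2,106)),1) for u,v in((45,192),(87,268),(215,212),(173,131))])
```

```text
[array([101.2, -57.1]), array([95.4, 57.6]), array([-79.1,  65.8]), array([-82.1, -57.4])]
```

```bash
python3 -c "
from h import *
print(r.hand_in())"
```

```text
the job is handed in; nothing more can be done
None
```

The job is handed in: the tin stands upright in the middle of the cork mat, and the carton lies flat on its back between the tray's side walls with its top end against the back wall, done in about 20 s with no bystander touched.

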